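Load a test cartridge under the reader's sprung cover

TASK

Load the test cartridge lying in the reader's loading tray: with one fingertip press the long press bar down to hold the spring-closed cover open, and while it is held, push the cartridge along the tray with the other fingertip, under the cover, until it is fully home against the back of the bay. Then let go, so that the cover springs fully shut behind the cartridge. The cartridge is only to be pushed, never picked up; leave the bottle, the jar and the tube rack where they stand.

Things in the scene. Friction and masses are not known exactly. Their poses are not given: they have to be found in the camera images.
- reader: White cartridge reader, 315 x 176 mm, fixed. Origin: on the bench, straight below the middle of the shut cover's front lip; x = loading direction, y left, z up. Tray floor 32 mm above the bench, from x = -148 on, centred on y = 0; rails 8 mm high with inner faces 56 mm apart up to x = -45, narrowing to 38 mm at x = -6. Housing behind the bay (x over 62) 74 mm high.
- bay_end (a point): Foot of the bay's back stop: reader x = +51, y = 0, at tray floor level, 32 mm above the bench; reader's axes. The cartridge is home when its front end touches this stop. The bay runs from the lip (x = 0) to here, under the cover.
- flap (a joint): Angle of the cover (rad): 0 shut, grows as it opens, stop at 0.80. It rocks about a rod along the reader's x at y = +30, 49 mm above the bench: flap over the bay right of the rod, press bar left of it. Pressing the bar down raises the flap. A spring shuts it: some 2 to 3 N on the bar to start, 4 to 5 N at 0.5 rad. The cartridge passes from about 0.4 rad on.
- press_bar (a point): Middle of the top of the press bar, a ribbed grey plate beside the tray, 130 mm along x (reader x -142 to -12), 62 mm wide; turns with the cover. Shut: slopes up leftward 0.5 rad, edges at reader y 51 and 105, 44 and 74 mm above the bench. At 0.5 rad: level, y 46 to 108, its top 34.5 mm above the bench = 2.5 mm above the tray floor. A fingertip can slide along it.
- cover_lip (a point): Middle of the lower edge of the cover's front lip (moves with the cover), 3 mm thick. Shut: reader x = 0, y = 0, 9 mm above the tray floor, so that it blocks the cartridge's body but clears its tab; pushing along the tray cannot force it. The flap behind it covers reader x 0 to 60, y -22 to 34. If the cartridge is over 3 mm short of home the lip lands on its body and stays up.
- cartridge: Loose white test cartridge, 72 mm long, about 40 g, flat in the tray in front of the cover, within 4 mm and 0.08 rad of the centre line. Origin: centre of underside; x to its front end. Body: x -10 to +36, 34 mm wide, 14 thick. Push tab behind: x -36 to -10, 18 mm wide, 7 thick; push on its end face. Home: origin at reader x = +15, tab end 21 mm outside the lip.
- dropper_bottle: Bystander: small amber dropper bottle, 32 mm diameter, 65 mm high, standing on the bench to the right of the reader. Origin: centre of its foot.
- specimen_jar: Bystander: specimen jar, 54 mm diameter, 62 mm high, standing on the bench to the left of the reader. Origin: centre of its foot.
- tube_rack: Bystander: white rack of capped tubes, 200 x 60 mm, 80 mm high, on the bench right of the bottle. Origin: centre of its underside.

How it is judged:
By the outcome, as a careful person would: the job done as asked, in the order asked, and still so for the second after the job is handed in, with the robot touching nothing.
It also fails if it takes over 38 s, if anything falls off the work surface, if the arm or the gripper's body presses on something with over 40 N, if the wrist force passes 120 N, or if a joint passes its speed limit or range.

ROBOT

A 6-joint arm with a two-finger parallel gripper is mounted at the origin on the work surface. World frame = base frame: x ahead of the robot, y to its left, z up, the work surface at z = 0. Lengths are in m, angles in degrees, forces in N, time in s.
With the tool pointing down it reaches from about 0.4 to 0.825 m from the base axis. Payload 7 kg.
Tool frame: the origin (TCP) lies at the very end of the fingers, on their centre line; the grasp point (between the pads) lies 19 mm behind it; x points along the fingers, z is the direction in which the jaws open and shut, and the axes are right-handed (so a half turn about x gives the same grasp; the last joint's range is limited). The gripper opens to 88 mm and grips with 3 to 60 N. Pads are 19 mm wide; open, the fingers measure 130 mm over their backs; the gripper's body (78 mm by 193 mm) begins 47 mm behind the grasp point.
Start: joints at [91.564, 20.546, 0.682, 0, -70.136, -16.507], TCP at [0.174, 0.652, 0.197] pointing down, gripper open.
Joint ranges: [-176.03, 176.03], [-82.01, 121.73], [-58.28, 71.71], [-173.87, 95.51], [-174.79, -0.11], [-173.66, 173.66]. Speed limits (degrees/s): [136.94, 136.94, 172.46, 180, 180, 180].

INTERFACE

Orientations are given as [roll, pitch, yaw] about the fixed x, y, z axes, in that order (R = Rz(yaw) Ry(pitch) Rx(roll)).
In Python, from plant import * gives the robot as it stands.
- The arm moves only by the tool arm_command, never from a script. Its argument "commands" is one flat list of numbers, 5 for each row, row after row: the shift along the tool's x, y, z in mm, then the turn about the tool's x in degrees, then the opening in per cent of the stroke, from 0 (shut) to 100 (fully open). A call has 1 to 5 rows; each row shifts and turns the pose as measured when the row begins, along the tool's axes as they then stand; what a row does not reach is not made up. A row lasts 1/8 s, in which the tool goes at most 62.5 mm and 10.7 degrees, less where a joint would pass 70% of its speed; a pose out of reach is approached as far as the arm can. A call is refused whole if a number of a shift passes 62.5 or a number of a turn 10.7, either way. A call with a gripper value outside its range is refused whole. The fingers move at their own pace and stop on an object; the grip force is fixed at half the most. Time passes only in rows, so rows that do not move let the fingers close. It gives the time, the measured TCP pose, the force and the opening at its end, in the units of the state.
- get_obs(): the state, without advancing time (a new reading comes with each control period).
- snapshot(name): name is "side" or "top" or "wrist"; returns a dict with "frame" (384x512x3 uint8, blue, green, red), "fov_y" (degrees; the focal length in pixels is half the picture's height over the tangent of half this angle, whatever the lens; pixels are square), "cx", "cy" (the principal point, pixels), "dist" ([k1, k2, p1, p2, k3] as OpenCV has them; the pictures are not rectified), "world_to_cam" (4x4, takes a point from world to camera coordinates). Camera axes: x right, y up, looking along -z (the intrinsics and any distortion apply to the point x, -y, -z); pixel columns grow to the right and rows downward; lengths in m; the calibration is good to about 2 mm. A picture is of the moment at which its call begins. There is no depth.
- close_job(): hands the job in, once; it reports no verdict.
The state is a dict: "clock": time; "joint_pos": joint angles; "qvel": joint speeds; "tau": joint torques, N m; "tool_pos": TCP position; "orientation": TCP orientation; "force": force on the tool from outside, world axes, zero at the start; "moment": the same for the moment, N m; "opening": finger opening in m.
Only numpy, scipy, OpenCV 4.12 (cv2) and the standard library are available. Lean on these libraries where they do the work, as an engineer would, in place of code of your own. Each camera call takes 0.05 s, during which the arm holds its last target. There are 200 camera calls.

## Working session

There is one attempt and no reset: what is moved stays moved. The work goes in short steps, Python scripts to look and compute and a tool call to move; the robot and the scene stay as the last step left them, time stands still between calls to the robot, and variables do not carry over. Pictures are saved under pics/ and viewed, about 8 in all and at most 12, crops included, and the job is handed in when it is done.

Besides the shell and the picture viewer there is one more tool, called after ">>>" as name(argument=value, ...) on one line, values as JSON. arm_command: Moves the arm, as the interface text tells. Its arguments: {"type":"object","properties":{"commands":{"type":"array"}},"required":["commands"]}

```bash
mkdir -p pics; ls; cat > h.py <<'E'
from plant import *
import numpy as np, cv2
from scipy.spatial.transform import Rotation as R
def K(s):
    f=192/np.tan(np.radians(s["fov_y"])/2)
    return np.array([[f,0,s["cx"]],[0,f,s["cy"]],[0,0,1.]])
def ray(s,px):
    u=cv2.undistortPoints(np.array(px,float).reshape(-1,1,2),K(s),np.array(s["dist"],float)).reshape(-1,2)
    W=np.array(s["world_to_cam"]);d=np.c_[u[:,0],-u[:,1],-np.ones(len(u))]@W[:3,:3]
    return -W[:3,:3].T@W[:3,3],d
def onz(s,px,z):
    c,d=ray(s,px); return c+d*((z-c[2])/d[:,2])[:,None]
def proj(s,P):
    W=np.array(s["world_to_cam"]);p=np.atleast_2d(P)@W[:3,:3].T+W[:3,3]
    p=p*[1,-1,-1]
    return cv2.projectPoints(p,np.zeros(3),np.zeros(3),K(s),np.array(s["dist"],float))[0].reshape(-1,2)
E
python3 - <<'E'
from h import *
import pickle
o=get_obs();print({k:np.round(v,3) for k,v in o.items()})
for n in("top","side"):
    s=snapshot(n);pickle.dump(s,open(n+".pkl","wb"));cv2.imwrite(f"pics/{n}1.png",s["frame"]);print(n,s["fov_y"],s["cx"],s["cy"],s["dist"],np.round(ray(s,[[256,192]])[0],3))
E
```

```text
pics
{'clock': np.float64(0.0), 'joint_pos': array([ 9.1563e+01,  2.0591e+01,  6.3400e-01, -2.0000e-02, -7.0136e+01,
       -1.6507e+01]), 'qvel': array([-0.022, -0.064, -0.004,  0.01 ,  0.101,  0.048]), 'tau': array([-1.0000e-03, -5.8272e+01,  2.9306e+01,  6.9970e+00,  7.0000e-03,
       -0.0000e+00]), 'tool_pos': array([0.174, 0.652, 0.196]), 'orientation': array([  5.005,  89.905, -99.946]), 'force': array([-0.928, -0.39 , -0.28 ]), 'moment': array([-0.021,  0.045, -0.037]), 'opening': np.float64(0.088)}
top 56.036889932552924 249.11723047027166 187.41488479633685 [-0.10941475  0.          0.          0.          0.        ] [ 0.495 -0.029  0.858]
side 42.84152684290066 253.47462157799959 194.72836432872373 [0.01073712 0.         0.         0.         0.        ] [ 0.084 -0.563  0.792]
```

View pics/top1.png

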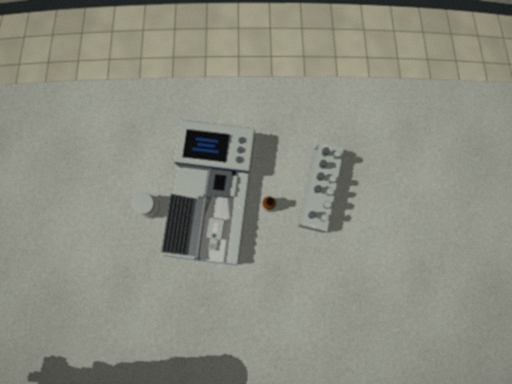

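View pics/side1.png

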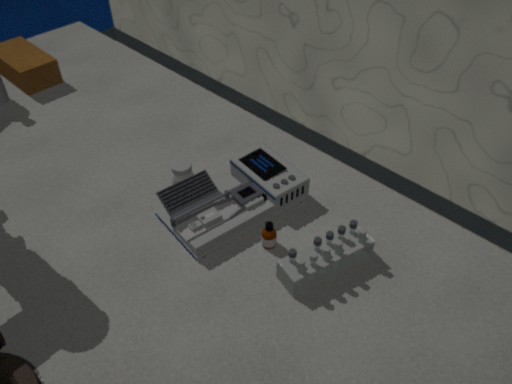

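The top view shows the reader at about px (160-255, 120-265), with the bar (180,225), the cartridge (215,232) and the cover (222,182). The jar is at (145,204), the bottle at (269,203) and the rack at (322,188). I'll zoom in for the precise measurement.

```bash
python3 - <<'E'
from h import *
import pickle
s=pickle.load(open("top.pkl","rb"))
c=s["frame"][115:270,125:285]
cv2.imwrite("pics/topz.png",cv2.resize(c,None,fx=5,fy=5,interpolation=cv2.INTER_CUBIC)[:, :800][:775][0:775] if 0 else cv2.resize(s["frame"][118:268,125:325],None,fx=4,fy=4,interpolation=cv2.INTER_CUBIC))
print(onz(s,[[162,257],[239,264],[254,130],[183,122]],0.03).round(3))
E
```

```text
[[ 0.492  0.155  0.03 ]
 [ 0.474 -0.02   0.03 ]
 [ 0.791 -0.059  0.03 ]
 [ 0.813  0.113  0.03 ]]
```

View pics/topz.png

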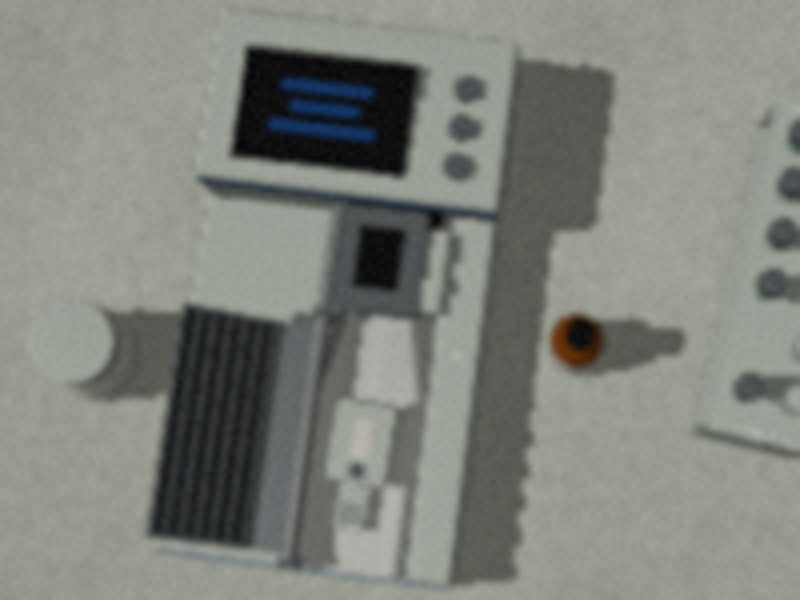

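```bash
python3 - <<'E'
from h import *
import pickle
s=pickle.load(open("top.pkl","rb"))
q=lambda l:(np.array(l,float)+.5)/4-.5+[125,118]
H=onz(s,q([[200,180],[497,213],[517,42],[226,12]]),.074)
print(H.round(4), np.linalg.norm(np.roll(H,-1,0)-H,axis=1).round(4))
a=[H[1]-H[2],H[0]-H[3]]; a=[-(v) for v in a]
b=[H[0]-H[1],H[3]-H[2]]
ang=[np.degrees(np.arctan2(v[1],v[0])) for v in a]+[np.degrees(np.arctan2(-v[0],v[1])) for v in b]
print("yaw",ang)
y=np.radians(np.mean(ang));y2=[np.cos(y),np.sin(y)]
front=onz(s,q([[450,585]]),.04);print("frontright rail top",front)
d=(front[0,:2]-H[1,:2]);print("dx dy reader",d@y2,d@[-y2[1],y2[0]])
# ref: housing centre x = 114.5 
c=H[:,:2].mean(0);print("hc",c)
C=onz(s,q([[337,400],[395,405],[388,483],[328,475]]),.046)
T=onz(s,q([[340,525],[367,527]]),.039)
L=onz(s,q([[330,308],[425,312]]),.046)
bar=onz(s,q([[187,304],[150,536]]),.074)
barR=onz(s,q([[322,318],[292,562]]),.044)
for n,P in(("H",H),("cart",C),("tab",T),("lip",L),("barL",bar),("barR",barR)):
    D=P[:,:2]-c; print(n,P[:,:2].round(4).tolist(),"reader rel",(np.c_[D@y2,D@[-y2[1],y2[0]]]*1000+[114.5,0]).round(1).tolist())
E
```

```text
[[ 0.7001  0.122   0.074 ]
 [ 0.6793 -0.0443  0.074 ]
 [ 0.7797 -0.0572  0.074 ]
 [ 0.7998  0.11    0.074 ]] [0.1677 0.1012 0.1683 0.1004]
yaw [np.float64(-7.294918697258626), np.float64(-6.909993399334864), np.float64(-7.1530414019846535), np.float64(-6.87089610303962)]
frontright rail top [[ 0.47504091 -0.01581953  0.04      ]]
dx dy reader -0.2061825897690053 0.0031939835203861405
hc [0.73972917 0.03262258]
H [[0.7001, 0.122], [0.6793, -0.0443], [0.7797, -0.0572], [0.7998, 0.11]] reader rel [[64.2, 83.9], [64.0, -83.8], [165.2, -84.2], [164.6, 84.1]]
cart [[0.5787, 0.0469], [0.5755, 0.0142], [0.5318, 0.0182], [0.5366, 0.0517]] reader rel [[-47.1, -5.7], [-46.2, -38.5], [-90.1, -39.9], [-89.4, -6.0]]
tab [[0.5089, 0.0456], [0.5077, 0.0304]] reader rel [[-116.1, -15.5], [-115.5, -30.7]]
lip [[0.6313, 0.0511], [0.6284, -0.003]] reader rel [[4.6, 5.0], [8.4, -49.1]]
barL [[0.6297, 0.1275], [0.5032, 0.1449]] reader rel [[-6.4, 80.6], [-134.0, 82.3]]
barR [[0.6259, 0.0559], [0.4887, 0.0718]] reader rel [[-1.3, 9.1], [-139.5, 8.1]]
```

The sizes agree to about 3%, with reader yaw near -7.05° and its origin near (0.623, 0.023). I'll move above the tray start (TCP about (0.496, 0.078)) and look with the wrist camera.

>>> arm_command(commands=[0,42,43,0,100,0,42,43,0,80,0,42,43,0,64,0,42,43,0,64,0,42,43,0,64])

```text
clock: 0.72
tool_pos: [0.3229, 0.3841, 0.1927]
orientation: [7.2, 89.6, -97.4]
force: [1.1, 0.2, 0.2]
opening: 0.0573
```

>>> arm_command(commands=[0,42,43,0,64,0,42,43,0,64,0,42,43,0,64,0,42,43,0,64,0,42,43,0,64])

```text
clock: 1.35
tool_pos: [0.4742, 0.1136, 0.1946]
orientation: [12.4, 89.7, -92.1]
force: [0.8, 1.0, 0.2]
opening: 0.0561
```

>>> arm_command(commands=[0,20,20,0,64,0,0,0,0,64])

```text
clock: 1.6
tool_pos: [0.4895, 0.0846, 0.194]
orientation: [1.1, 89.6, -103.7]
force: [-0.4, 0.1, 0.7]
opening: 0.0563
```

```bash
python3 - <<'E'
from h import *
import pickle
for n in("wrist","top"):
    s=snapshot(n);s["obs"]=get_obs();pickle.dump(s,open(n+"2.pkl","wb"));
    if n=="wrist":cv2.imwrite(f"pics/{n}2.png",cv2.resize(s["frame"],(800,600)))
    print(n,s["fov_y"],s["cx"],s["cy"],s["dist"],np.round(ray(s,[[256,192]])[0],3))
o=s["obs"];print(o["clock"],o["tool_pos"],o["orientation"],o["force"],o["joint_pos"].round(1))
E
```

```text
wrist 61.330857540465836 255.49459173601372 193.93970430097 [0.02253925 0.         0.         0.         0.        ] [0.562 0.067 0.382]
top 56.036889932552924 249.11723047027166 187.41488479633685 [-0.10941475  0.          0.          0.          0.        ] [ 0.495 -0.029  0.858]
1.7 [0.48888383 0.08609888 0.19411539] [   1.63246804   89.62589442 -103.09844135] [-0.09262593  0.28339241  0.12678478] [ 32.9   3.7 -21.5   0.3 -65.   42.2]
```

View pics/wrist2.png

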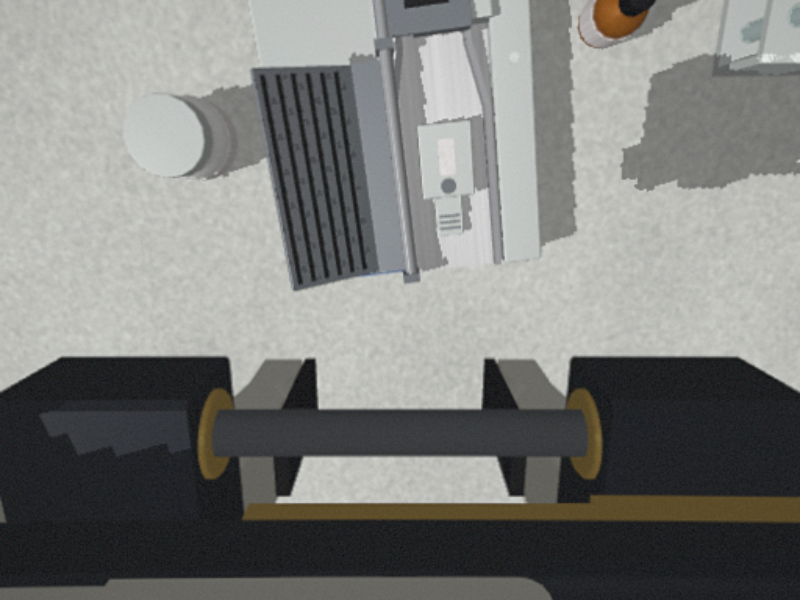

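The wrist view (800x600) shows the cartridge body with corners at (418,127), (470,121), (473,192) and (423,199). The tab end runs (439,236)-(463,233), the tray mouth is at about y 265, and the bar's left edge runs (253,68)-(295,290). I'll convert these to positions.

```bash
python3 - <<'E'
from h import *
import pickle
s=pickle.load(open("wrist2.pkl","rb"))
q=lambda l:(np.array(l,float)+.5)*.64-.5
P={}
P["body"]=onz(s,q([[418,127],[470,121],[473,192],[423,199]]),.046)
P["tab"]=onz(s,q([[439,236],[463,233]]),.039)
P["barL"]=onz(s,q([[253,68],[295,290]]),.074)
P["wallfront(in,out)"]=onz(s,q([[497,263],[540,257]]),.040)
P["lip"]=onz(s,q([[388,38],[472,30]]),.055)
y=np.radians(-7.05);o=np.array([.623,.0234]);c,sn=np.cos(y),np.sin(y)
for n,p in P.items():
    D=p[:,:2]-o;print(n,p[:,:2].round(4).tolist(),"reader",(np.c_[D@[c,sn],D@[-sn,c]]*1000).round(1).tolist(),"len",np.linalg.norm(np.diff(p,axis=0),axis=1).round(4))
d=P["barL"][0]-P["barL"][1];print("bar yaw",np.degrees(np.arctan2(d[1],d[0])))
# zoom crop
cv2.imwrite("pics/w2z.png",cv2.resize(s["frame"][0:190,150:360],None,fx=3.1,fy=3.1,interpolation=cv2.INTER_CUBIC))
E
```

```text
body [[0.5775, 0.0483], [0.5726, 0.016], [0.5298, 0.0236], [0.5339, 0.056]] reader [[-48.2, 19.1], [-49.1, -13.5], [-92.5, -11.3], [-92.5, 21.4]] len [0.0326 0.0434 0.0327]
tab [[0.5066, 0.0513], [0.5044, 0.0351]] reader [[-118.9, 13.4], [-119.2, -2.9]] len [0.0163]
barL [[0.6293, 0.1308], [0.5026, 0.1481]] reader [[-6.9, 107.4], [-134.8, 108.9]] len [0.1279]
wallfront(in,out) [[0.4784, 0.0172], [0.4749, -0.0121]] reader [[-142.7, -23.9], [-142.6, -53.4]] len [0.0295]
lip [[0.6287, 0.0537], [0.6203, 0.0055]] reader [[2.0, 30.8], [-0.5, -18.1]] len [0.0489]
bar yaw -7.751976926570743
```

View pics/w2z.png

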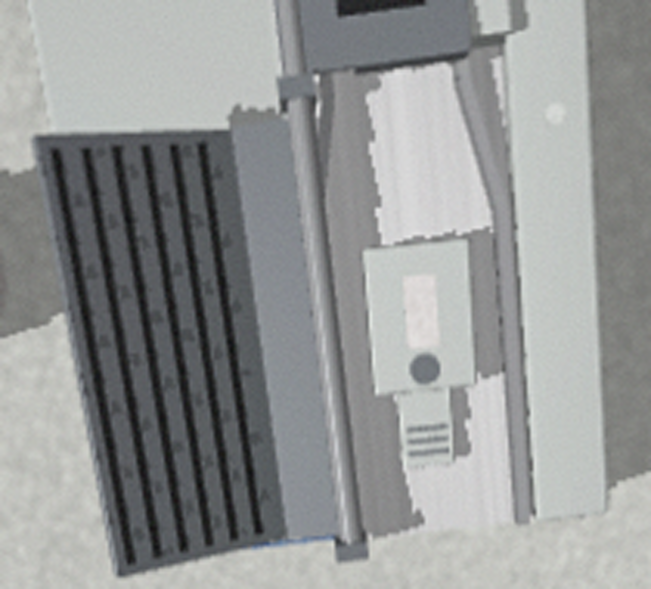

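Near features put the reader origin at about (0.629, 0.025), yaw -7.2°, and the tab end at reader x about -124. The two cameras disagree by 3-4 mm. I'll descend to z≈0.09 just behind the tab and check there, with fingertip and tab in one picture.

>>> arm_command(commands=[35,5,4,-7.5,64,35,0,0,0,64,32,0,0,0,64,0,0,0,0,64])

```text
clock: 2.2
tool_pos: [0.4919, 0.0843, 0.0907]
orientation: [15.4, 89.7, -81.3]
force: [0.3, 0.2, 1.1]
opening: 0.0558
```

```bash
python3 - <<'E'
from h import *
import pickle
for n in("wrist","top"):
    s=snapshot(n);s["obs"]=get_obs();pickle.dump(s,open(n+"3.pkl","wb"));
o=s["obs"];print(o["clock"],o["tool_pos"],o["orientation"],o["force"],o["opening"])
s=pickle.load(open("wrist3.pkl","rb"))
Rt=R.from_euler("xyz",o["orientation"],degrees=True).as_matrix()
p=np.array([o["tool_pos"]+Rt@np.array([0,a,b])/1000 for b in(-48,-27.5,27.5,48) for a in(-9.5,9.5)]);print(proj(s,p).round(0).tolist())
cv2.imwrite("pics/wrist3.png",cv2.resize(s["frame"],(800,600),interpolation=cv2.INTER_CUBIC))
E
```

```text
2.3 [0.4941645  0.08508218 0.09333997] [ 69.09234809  89.65381996 -27.54982871] [-0.20462999 -0.10339763  0.88204768] 0.05600327654991884
[[176.0, 240.0], [174.0, 211.0], [209.0, 240.0], [208.0, 211.0], [298.0, 240.0], [299.0, 211.0], [332.0, 240.0], [333.0, 211.0]]
```

View pics/wrist3.png

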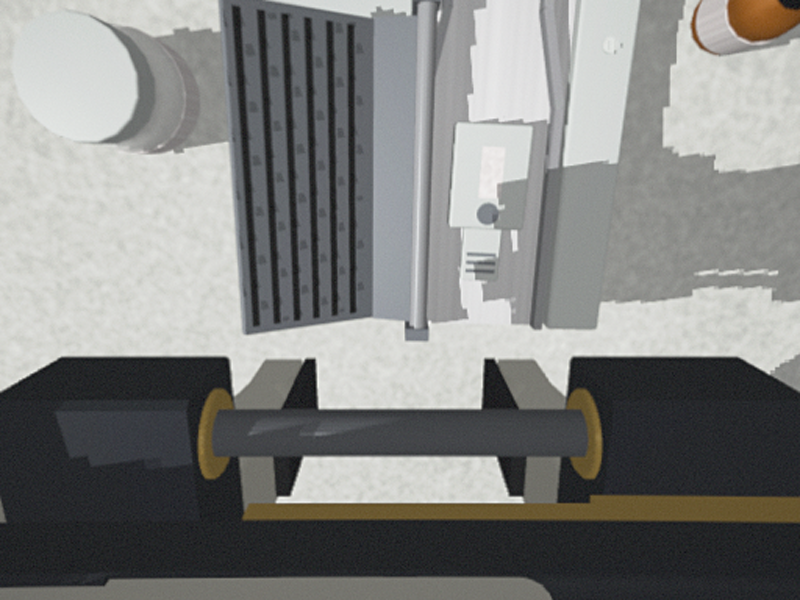

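The wrist view shows the tab end at (463-498, 279), the body corners at (456,122), (534,125), (526,230) and (450,226), and the tray mouth at row 325. The visible finger ends at row 358 don't fall where the TCP projects, so I'll cross-check with the side camera.

```bash
python3 - <<'E'
from h import *
import pickle
s=pickle.load(open("wrist3.pkl","rb"));o=s["obs"]
q=lambda l:(np.array(l,float)+.5)*.64-.5
P={}
P["body"]=onz(s,q([[456,122],[534,125],[526,230],[450,226]]),.046)
P["tab"]=onz(s,q([[463,278],[498,280]]),.039)
P["bar"]=np.r_[onz(s,q([[221,0],[246,334]]),.074),onz(s,q([[371,317]]),.044)]
P["wallfront"]=onz(s,q([[532,327],[545,327],[597,327]]),.040)
P["trayrail x=-100"]=onz(s,q([[430,240],[541,240]]),.036)
y=np.radians(-7.2);og=np.array([.6293,.0251]);c,sn=np.cos(y),np.sin(y)
for n,p in P.items():
    D=p[:,:2]-og;print(n,p[:,:2].round(4).tolist(),"reader",(np.c_[D@[c,sn],D@[-sn,c]]*1000).round(1).tolist())
t=o["tool_pos"];Rt=R.from_euler("xyz",o["orientation"],degrees=True).as_matrix()
print("cam",ray(s,[[0,0]])[0],"jaw ang",np.degrees(np.arctan2(Rt[1,2],Rt[0,2])),"cam in tool",Rt.T@(ray(s,[[0,0]])[0]-t))
s2=snapshot("side");pickle.dump(s2,open("side3.pkl","wb"))
p=np.array([t+Rt@np.array([0,a,b])/1000 for b in(-49,-28,28,49) for a in(-9.5,9.5)]);u=proj(s2,p);print(u.round(0).tolist())
im=cv2.resize(s2["frame"][130:280,130:330],None,fx=4,fy=4,interpolation=cv2.INTER_CUBIC)
for v in u: cv2.circle(im,tuple(int(i) for i in (v-[130,130]+.5)*4),2,(0,0,255),-1)
cv2.imwrite("pics/side3.png",im)
E
```

```text
body [[0.5788, 0.0493], [0.5736, 0.0158], [0.5286, 0.0214], [0.5345, 0.0558]] reader [[-53.1, 17.7], [-54.1, -16.2], [-99.5, -16.3], [-97.9, 18.6]]
tab [[0.5078, 0.0512], [0.5048, 0.0344]] reader [[-123.8, 10.6], [-124.7, -6.4]]
bar [[0.6273, 0.1323], [0.5028, 0.1487], [0.4949, 0.0976]] reader [[-15.4, 106.1], [-141.0, 106.8], [-142.4, 55.1]]
wallfront [[0.4791, 0.0193], [0.4784, 0.0129], [0.4754, -0.0126]] reader [[-148.2, -24.6], [-148.2, -31.0], [-148.0, -56.7]]
trayrail x=-100 [[0.5276, 0.0651], [0.5213, 0.0121]] reader [[-105.9, 26.9], [-105.5, -26.5]]
cam [0.56579082 0.0767468  0.27860441] jaw ang -96.64199234476686 cam in tool [-0.18609095  0.07373192  0.00023848]
[[154.0, 192.0], [162.0, 188.0], [159.0, 197.0], [167.0, 193.0], [173.0, 211.0], [181.0, 207.0], [179.0, 217.0], [187.0, 212.0]]
```

View pics/side3.png

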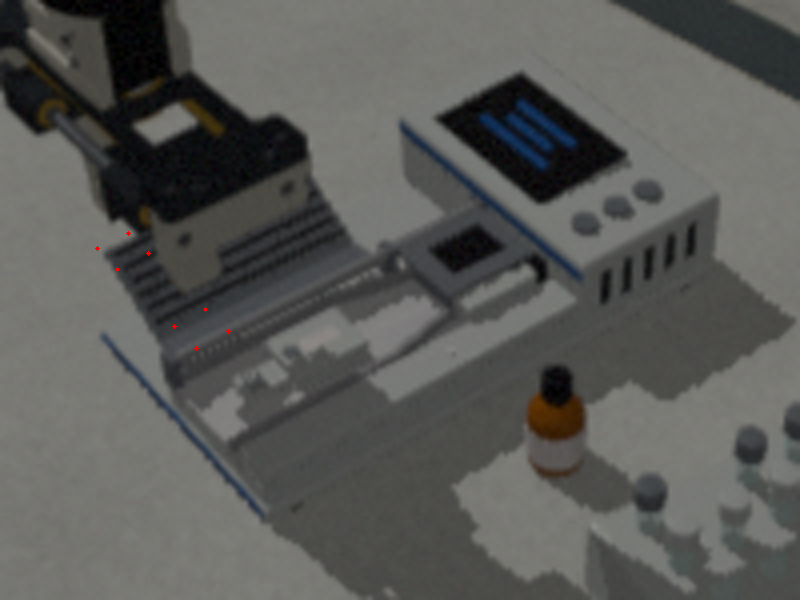

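The wrist3 measurements fit the given sizes well: tray mouth x=-148, bar -141, rails ±26.7, so origin (0.6293, 0.0251) and yaw -7.2° hold. The tab end is at x=-124, y≈+2. The finger ends look about 20-30 mm above the nominal TCP in both views, so I'll find the bar by touch.

>>> arm_command(commands=[18,2,3,-0.5,64,8,0,0,0,64,0,0,0,0,64])

```text
clock: 2.72
tool_pos: [0.4993, 0.0841, 0.0719]
orientation: [101.9, 89.2, 5.8]
force: [-0.2, -0.1, 0.7]
opening: 0.0557
```

>>> arm_command(commands=[6,0,0,0,64,6,0,0,0,64])

```text
clock: 2.98
tool_pos: [0.5006, 0.0848, 0.061]
orientation: [105.8, 89.1, 9.7]
force: [-0.7, 0.7, -0.6]
opening: 0.0562
```

>>> arm_command(commands=[6,0,0,0,64,4,0,0,0,64])

```text
clock: 3.22
tool_pos: [0.5007, 0.0848, 0.0502]
orientation: [105.5, 89.1, 9.4]
force: [-0.3, -0.7, 0.2]
opening: 0.056
```

>>> arm_command(commands=[0,-5,4,0,64,0,0,0,0,64])

```text
clock: 3.48
tool_pos: [0.4945, 0.0808, 0.0496]
orientation: [103.8, 89.1, 7.7]
force: [-0.3, -0.1, 0.6]
opening: 0.0563
```

>>> arm_command(commands=[5,0,0,0,64,5,0,0,0,64])

```text
clock: 3.72
tool_pos: [0.4951, 0.0811, 0.0396]
orientation: [105.7, 89.1, 9.6]
force: [-0.1, 0.4, -0.5]
opening: 0.0563
```

```bash
cat > st.py <<'E'
from h import *
o=get_obs();t=o["tool_pos"];Rt=R.from_euler("xyz",o["orientation"],degrees=True).as_matrix()
y=np.radians(-7.2);c,sn=np.cos(y),np.sin(y);D=t[:2]-[.6293,.0251]
print("t",o["clock"],"reader",(np.array([D@[c,sn],D@[-sn,c],t[2]])*1000).round(1),"F",o["force"].round(1),"M",o["moment"].round(2),"jaw",np.degrees(np.arctan2(Rt[1,2],Rt[0,2])).round(2),"down",Rt[:,0].round(3),"op",o["opening"])
E
python3 st.py; python3 - <<'E'
from h import *
import pickle
s=snapshot("side");pickle.dump(s,open("side4.pkl","wb"))
cv2.imwrite("pics/side4.png",cv2.resize(s["frame"][150:270,140:290],None,fx=5,fy=5,interpolation=cv2.INTER_CUBIC))
E
```

```text
t 3.725 reader [-140.1   38.7   39.6] F [-0.1  0.4 -0.5] M [-0.07 -0.01 -0.02] jaw -96.07 down [ 0.016  0.003 -1.   ] op 0.05633013132136744
```

View pics/side4.png

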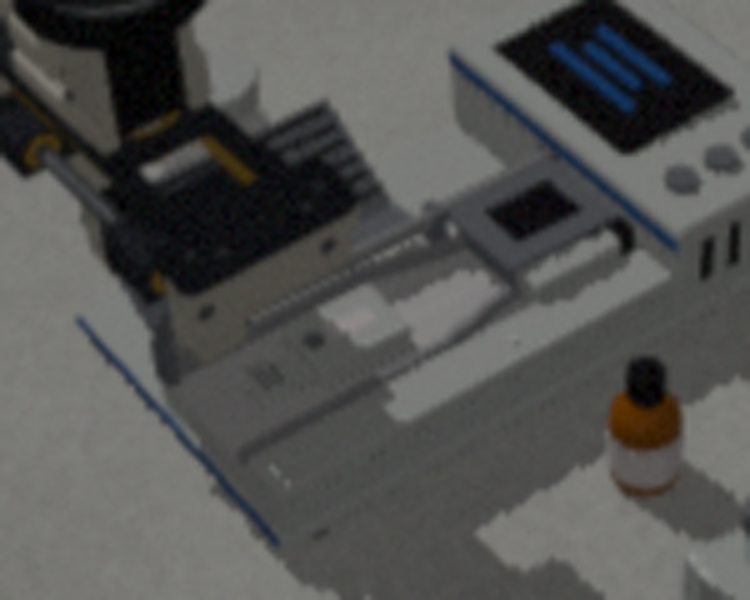

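The side view shows the near fingertip at about (195,357), still clearly above the tray mouth (middle about (205,418)). The real tips are therefore about 22 mm above the reported TCP, which explains why there's no contact yet. I'll keep descending by touch.

>>> arm_command(commands=[5,-1,0,0,64,4,0,0,0,64])

```text
clock: 4.03
tool_pos: [0.4939, 0.0811, 0.0294]
orientation: [104.7, 89.1, 8.6]
force: [0.0, 0.6, 1.8]
opening: 0.0562
```

>>> arm_command(commands=[5,0,0,0,64,4,0,0,0,64])

```text
clock: 4.28
tool_pos: [0.4945, 0.0815, 0.02]
orientation: [105.6, 89.1, 9.5]
force: [-1.8, 1.3, 3.5]
opening: 0.0559
```

```bash
python3 st.py
```

```text
t 4.275 reader [-140.8   39.    20. ] F [-1.8  1.3  3.5] M [0.36 0.61 0.05] jaw -96.05 down [ 0.016  0.003 -1.   ] op 0.05591838293691413
```

>>> arm_command(commands=[5,0,0,0,64,4,0,0,0,64])

```text
clock: 4.53
tool_pos: [0.4945, 0.0811, 0.0106]
orientation: [103.7, 89.1, 7.6]
force: [-1.6, -3.7, 4.7]
opening: 0.0567
```

>>> arm_command(commands=[3,0,0,-0.5,64,0,0,0,0,64])

```text
clock: 4.78
tool_pos: [0.4947, 0.0803, 0.0074]
orientation: [99.0, 89.1, 3.5]
force: [-1.6, -1.9, 4.9]
opening: 0.056
```

```bash
python3 st.py; python3 - <<'E'
from h import *
import pickle
s=snapshot("side");pickle.dump(s,open("side5.pkl","wb"));w=snapshot("wrist");pickle.dump(w,open("wrist5.pkl","wb"))
a=cv2.resize(s["frame"][150:250,150:270],(480,400),interpolation=cv2.INTER_CUBIC)
b=cv2.resize(w["frame"][0:290,60:400],(320,273))
c=np.zeros((400,800,3),np.uint8);c[:,:480]=a;c[:273,480:]=b
cv2.imwrite("pics/c5.png",c)
E
```

```text
t 4.775 reader [-140.4   37.9    7.4] F [-1.6 -1.9  4.9] M [-0.15  0.6   0.02] jaw -95.5 down [ 0.016  0.001 -1.   ] op 0.05604769840342256
```

View pics/c5.png

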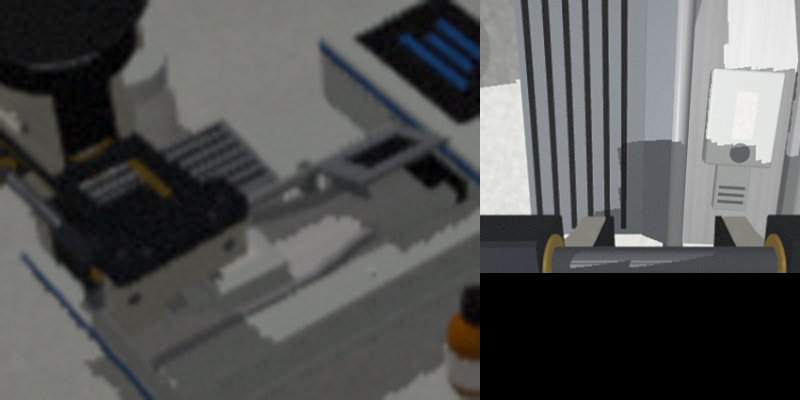

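The cover is visibly raised and the finger stands right behind the tab, centred on it. I'll estimate the flap angle by comparing the front-right cover corner with the shut picture (shut (243,206), now about (241,199)).

```bash
python3 - <<'E'
from h import *
import pickle
s=pickle.load(open("side5.pkl","rb"))
y=np.radians(-7.2);c,sn=np.cos(y),np.sin(y)
def w(x,yy,z): return np.array([.6293+(x*c-yy*sn)/1e3,.0251+(x*sn+yy*c)/1e3,z/1e3])
for zr in(-8,10):
  for th in(0,.3,.4,.5,.6,.7):
    Y=30-52*np.cos(th)+zr*np.sin(th)*1; Z=49+zr*np.cos(th)+52*np.sin(th)
    print(zr,th,proj(s,w(0,Y,Z)).round(1))
E
python3 st.py
```

```text
-8 0 [[243.1 206.6]]
-8 0.3 [[242.9 201.4]]
-8 0.4 [[242.6 199.5]]
-8 0.5 [[242.1 197.4]]
-8 0.6 [[241.5 195.3]]
-8 0.7 [[240.8 193.1]]
10 0 [[242.9 200.7]]
10 0.3 [[241.3 194.4]]
10 0.4 [[240.5 192.2]]
10 0.5 [[239.6 190. ]]
10 0.6 [[238.5 187.8]]
10 0.7 [[237.4 185.6]]
t 4.875 reader [-140.4   37.9    7.5] F [-1.2 -2.2  5.2] M [-0.49  0.38 -0.02] jaw -95.51 down [ 0.016  0.001 -1.   ] op 0.05589257404304013
```

>>> arm_command(commands=[2.5,0,0,-1.5,64,0,0,0,0,64])

```text
clock: 5.12
tool_pos: [0.4956, 0.0799, 0.0055]
orientation: [97.0, 89.0, 3.1]
force: [-2.1, 0.6, 5.4]
opening: 0.0564
```

```bash
python3 st.py
```

```text
t 5.125 reader [-139.6   37.6    5.5] F [-2.1  0.6  5.4] M [0.21 1.06 0.  ] jaw -93.93 down [ 0.017  0.001 -1.   ] op 0.05643790790614278
```

The turn went the wrong way (a positive turn lowers the jaw angle). I'll correct it with +3.2° and start pushing.

>>> arm_command(commands=[0.5,0,0,3.2,64,0,0,0,0,64,0,7,0,0,64,0,7,0,0,64])

```text
clock: 5.62
tool_pos: [0.5071, 0.0775, 0.0048]
orientation: [97.9, 89.2, 0.7]
force: [-4.7, 1.5, 6.6]
opening: 0.0563
```

```bash
python3 st.py
```

```text
t 5.625 reader [-127.8   36.7    4.8] F [-4.7  1.5  6.6] M [0.42 1.93 0.11] jaw -97.21 down [ 0.014  0.    -1.   ] op 0.05627266201951084
```

>>> arm_command(commands=[0,8,0,0,64,0,8,0,0,64,0,8,-0.5,0,64,0,8,-0.5,0,64])

```text
clock: 6.12
tool_pos: [0.535, 0.0731, 0.0042]
orientation: [78.7, 89.6, -18.5]
force: [-5.5, 0.9, 7.6]
opening: 0.0563
```

```bash
python3 st.py
```

```text
t 6.125 reader [-99.6  35.8   4.2] F [-5.5  0.9  7.6] M [0.4  2.08 0.19] jaw -97.2 down [ 0.006 -0.002 -1.   ] op 0.0563120795876095
```

>>> arm_command(commands=[-0.8,0,-1.5,0,64])

```text
clock: 6.25
tool_pos: [0.5356, 0.0739, 0.0052]
orientation: [70.2, 89.6, -27.0]
force: [0.4, -5.9, 7.7]
opening: 0.0558
```

```bash
python3 st.py; cat > pic.py <<'E'
from h import *
import pickle,sys
n=sys.argv[1]
s=snapshot("side");pickle.dump(s,open(f"side{n}.pkl","wb"));w=snapshot("wrist");pickle.dump(w,open(f"wrist{n}.pkl","wb"))
c=np.zeros((480,800,3),np.uint8);c[:400,:400]=cv2.resize(s["frame"][150:250,170:270],(400,400),interpolation=cv2.INTER_CUBIC)
c[:,400:]=cv2.resize(w["frame"][0:240,170:370],(400,480),interpolation=cv2.INTER_CUBIC)
cv2.imwrite(f"pics/c{n}.png",c)
E
python3 pic.py 6
```

```text
t 6.25 reader [-99.1  36.7   5.2] F [ 0.4 -5.9  7.7] M [-1.86 -0.26 -0.04] jaw -97.19 down [ 0.006 -0.003 -1.   ] op 0.055836204406856056
```

View pics/c6.png

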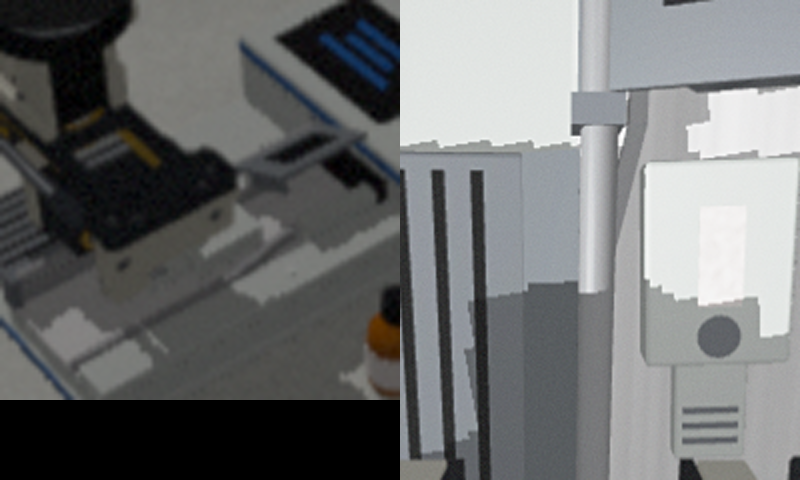

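The cover is well open, and the cartridge is straight with its tab against the finger, which sits a little right of the tab's middle. I'll measure where the cartridge is before passing the lip.

```bash
python3 - <<'E'
from h import *
import pickle
w=pickle.load(open("wrist6.pkl","rb"))
q=lambda l:np.array(l,float)/2+[170-200,0]
y=np.radians(-7.2);c,sn=np.cos(y),np.sin(y)
for n,px,z in(("front",[[645,163],[795,157]],.046),("rear",[[645,362],[788,360]],.046),("tabend",[[674,458],[745,458]],.039)):
    D=onz(w,q(px),z)[:,:2]-[.6293,.0251];print(n,(np.c_[D@[c,sn],D@[-sn,c]]*1000).round(1).tolist())
E
```

```text
front [[-16.2, 21.0], [-15.1, -11.1]]
rear [[-60.2, 19.7], [-59.8, -13.7]]
tabend [[-87.0, 10.7], [-87.0, -7.4]]
```

>>> arm_command(commands=[-0.1,7,-0.8,0,64,-0.1,7,-0.8,0,64,-0.1,7,-0.8,0,64,-0.1,7,0,0,64])

```text
clock: 6.85
tool_pos: [0.5605, 0.0717, 0.0053]
orientation: [13.9, 89.7, -83.3]
force: [-4.4, 0.7, 6.6]
opening: 0.056
```

```bash
python3 st.py
```

```text
t 6.85 reader [-74.1  37.6   5.3] F [-4.4  0.7  6.6] M [0.42 1.68 0.07] jaw -97.18 down [ 0.001 -0.004 -1.   ] op 0.05604210537816573
```

Tracking well. 41 mm to go.

>>> arm_command(commands=[-0.1,7,-0.4,0,64,-0.1,7,-0.4,0,64,-0.1,7,0,0,64,-0.1,7,0,0,64])

```text
clock: 7.35
tool_pos: [0.5849, 0.068, 0.0049]
orientation: [-40.1, 89.5, -137.3]
force: [-5.4, 0.9, 7.8]
opening: 0.0558
```

```bash
python3 st.py
```

```text
t 7.35 reader [-49.4  37.    4.9] F [-5.4  0.9  7.8] M [0.37 1.86 0.11] jaw -97.16 down [-0.007 -0.006 -1.   ] op 0.05578558167151264
```

>>> arm_command(commands=[-0.2,6,0,0,64,-0.2,5,0,0,64])

```text
clock: 7.6
tool_pos: [0.5941, 0.0663, 0.0048]
orientation: [-49.0, 89.3, -146.2]
force: [-5.9, 1.4, 8.0]
opening: 0.0563
```

>>> arm_command(commands=[-0.1,3,0,0,64,0,2,0,0,64])

```text
clock: 7.85
tool_pos: [0.5974, 0.0654, 0.0046]
orientation: [-54.1, 89.1, -151.2]
force: [-5.4, 0.6, 8.0]
opening: 0.0556
```

```bash
python3 st.py
```

```text
t 7.85 reader [-36.7  36.    4.6] F [-5.4  0.6  8. ] M [0.52 1.84 0.1 ] jaw -97.14 down [-0.013 -0.007 -1.   ] op 0.05564796847609608
```

>>> arm_command(commands=[-0.1,2.5,0,0,64,0,1.5,0,0,64])

```text
clock: 8.1
tool_pos: [0.599, 0.0648, 0.0043]
orientation: [-58.6, 88.9, -155.7]
force: [-7.4, 2.4, 9.8]
opening: 0.0565
```

>>> arm_command(commands=[0,2,0,0,64,0,1.5,0,0,64])

```text
clock: 8.35
tool_pos: [0.599, 0.0647, 0.0043]
orientation: [-63.7, 88.6, -160.8]
force: [-8.4, 2.6, 11.1]
opening: 0.056
```

```bash
python3 st.py
```

```text
t 8.35 reader [-35.   35.5   4.3] F [-8.4  2.6 11.1] M [ 1.32  2.92 -0.16] jaw -97.16 down [-0.023 -0.008 -1.   ] op 0.055962467155569386
```

Motion has stalled with rising force at x=-35 (home was expected near -33), so I'll check with the camera.

```bash
python3 pic.py 7
```

```text
(no output)
```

View pics/c7.png

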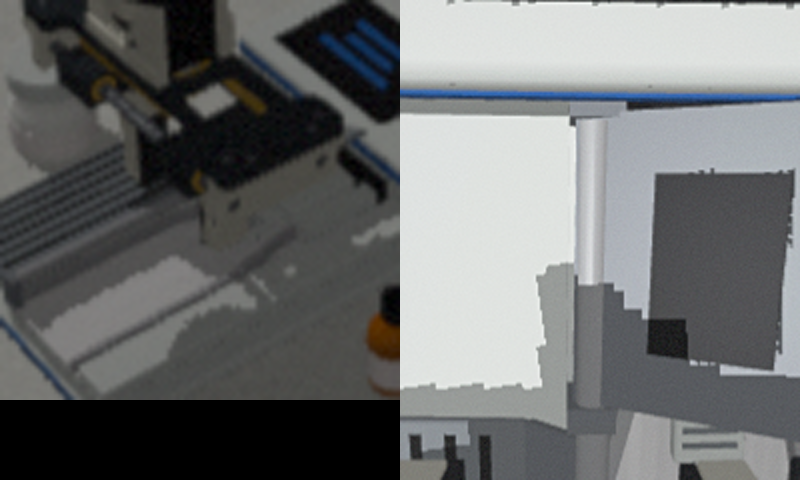

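The tab shows about its end against the finger, and the estimated tab end is x≈-22 (home is -21). I'll push a bit harder to confirm it's against the stop, lifting slightly.

>>> arm_command(commands=[-1,4,0,0,64,-0.5,6,0,0,64])

```text
clock: 8.7
tool_pos: [0.5993, 0.064, 0.0041]
orientation: [-70.9, 87.8, -168.2]
force: [-25.0, 13.9, 23.7]
opening: 0.0562
```

```bash
python3 st.py
```

```text
t 8.7 reader [-34.6  34.9   4.1] F [-25.   13.9  23.7] M [ 4.62  9.7  -0.88] jaw -97.34 down [-0.038 -0.008 -0.999] op 0.0561680053668809
```

>>> arm_command(commands=[-0.5,7,0,0,64,-0.5,7,0,0,64])

```text
clock: 8.95
tool_pos: [0.5988, 0.0639, 0.0041]
orientation: [-75.3, 86.4, -172.9]
force: [-27.4, 14.2, 28.3]
opening: 0.0559
```

```bash
python3 st.py
```

```text
t 8.95 reader [-35.1  34.7   4.1] F [-27.4  14.2  28.3] M [ 4.84 10.61 -1.07] jaw -97.58 down [-0.062 -0.008 -0.998] op 0.05592471992458331
```

The moments put the extra load at the tip of the tab finger rather than on the gripper body, which fits a cartridge blocked at the stop. I'll ease off, slide the finger back while still holding the bar, and look at the tab end.

>>> arm_command(commands=[0,-4,-2,0,64,0,-5,-1,0,64,0,-5,0,0,64,0,0,0,0,64])

```text
clock: 9.45
tool_pos: [0.5917, 0.0706, 0.0086]
orientation: [-76.2, 87.2, -173.6]
force: [-3.9, 0.5, 4.7]
opening: 0.0562
```

```bash
python3 st.py; python3 pic.py 8; python3 - <<'E'
from h import *
import pickle
w=pickle.load(open("wrist8.pkl","rb"))
cv2.imwrite("pics/c8.png",cv2.resize(w["frame"][120:245,220:380],(800,600)[0:2] if 0 else (768,600),interpolation=cv2.INTER_CUBIC))
E
```

```text
t 9.45 reader [-43.   40.4   8.6] F [-3.9  0.5  4.7] M [0.11 1.16 0.12] jaw -97.43 down [-0.049 -0.005 -0.999] op 0.0562168376748965
```

View pics/c8.png

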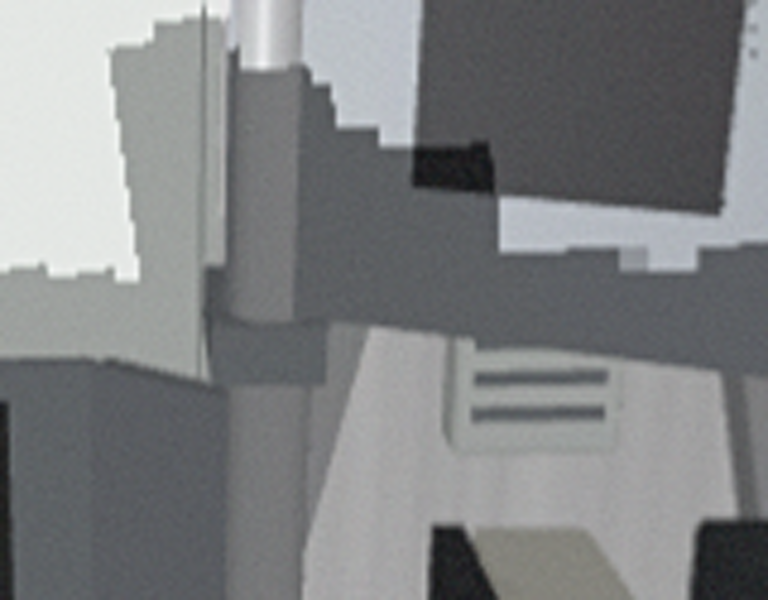

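The tab is straight, with its end at (455,448)-(618,440), well clear of the finger. The bar's end edge (reader x=-12) at about (60,360) serves as a reference.

```bash
python3 - <<'E'
from h import *
import pickle
w=pickle.load(open("wrist8.pkl","rb"))
q=lambda l:np.array(l,float)/4.8+[220,120]-.4
y=np.radians(-7.2);c,sn=np.cos(y),np.sin(y)
for n,px,z in(("tabend",[[455,444],[618,438]],.039),("tabend foot",[[455,452],[615,447]],.033),("barend",[[20,360],[95,360]],.036),("barend hi",[[20,360],[95,360]],.039),("lip .43rad mid",[[540,348]],.062)):
    D=onz(w,q(px),z)[:,:2]-[.6293,.0251];print(n,(np.c_[D@[c,sn],D@[-sn,c]]*1000).round(1).tolist())
E
python3 st.py
```

```text
tabend [[-21.2, 10.6], [-20.7, -6.7]]
tabend foot [[-24.5, 9.3], [-24.1, -8.4]]
barend [[-12.4, 56.7], [-12.4, 48.8]]
barend hi [[-11.4, 56.5], [-11.4, 48.7]]
lip .43rad mid [[-2.9, 8.3]]
t 9.55 reader [-43.2  40.3   8.3] F [-0.4 -1.   5. ] M [0.11 0.33 0.01] jaw -97.44 down [-0.05  -0.006 -0.999] op 0.05590623712207821
```

The tab end is at x=-21.0 (home -21) and the bar-end reference reads -12.4 (true -12), so the cartridge is home. I'll slide back a little more and let the bar up.

>>> arm_command(commands=[0,-7,0,0,64,0,-7,0,0,64,-6,-2,0,0,64,-8,-1,0,0,64,-8,-1,0,0,64])

```text
clock: 10.18
tool_pos: [0.5748, 0.0731, 0.0321]
orientation: [-75.8, 87.2, -173.3]
force: [-0.7, -0.1, -0.7]
opening: 0.0565
```

>>> arm_command(commands=[-12,-1,0,0,64,-20,-2,0,0,64,-30,-2,0,0,64,-30,-2,0,0,64,-30,-2,0,0,64])

```text
clock: 10.8
tool_pos: [0.5668, 0.0741, 0.1565]
orientation: [-74.9, 86.6, -172.4]
force: [0.1, 0.3, 0.5]
opening: 0.0564
```

>>> arm_command(commands=[-20,-40,-10,0,64,0,-45,-10,0,64,0,0,0,0,64,0,0,0,0,64])

```text
clock: 11.3
tool_pos: [0.484, 0.1062, 0.1854]
orientation: [-77.0, 86.7, -174.5]
force: [-0.1, -0.1, -1.1]
opening: 0.0562
```

```bash
python3 st.py; python3 - <<'E'
from h import *
import pickle
for n in("side","top","wrist"):
    s=snapshot(n);pickle.dump(s,open(n+"9.pkl","wb"))
# differences to the start pictures around cover / bystanders
for n,box in(("side",dict(cover=(170,215,215,275),bottle=(215,255,255,285),rack=(215,295,270,380))),("top",dict(housing=(118,172,172,258),bottle=(190,215,258,282),rack=(140,235,298,350),jar=(190,218,128,158),bar=(190,260,160,200),flap=(165,198,200,240)))):
    a=pickle.load(open(n+".pkl","rb"))["frame"].astype(int);b=pickle.load(open(n+"9.pkl","rb"))["frame"].astype(int)
    for k,(r0,r1,c0,c1) in box.items():
        A=a[r0:r1,c0:c1].mean(2).astype(np.float32);B=b[r0:r1,c0:c1].mean(2).astype(np.float32)
        print(n,k,"absdiff",np.abs(A-B).mean().round(1),"shift",np.round(cv2.phaseCorrelate(A,B,cv2.createHanningWindow(A.shape[::-1],cv2.CV_32F)),2) )if 0 else print(n,k,np.abs(A-B).mean().round(1),cv2.phaseCorrelate(A,B))
y=np.radians(-7.2);c,sn=np.cos(y),np.sin(y)
print(proj(pickle.load(open("wrist9.pkl","rb")),[[.6293+(x*c-yy*sn)/1e3,.0251+(x*sn+yy*c)/1e3,z/1e3] for x,yy,z in((-21,9,39),(-21,-9,39),(0,0,41),(0,34,50),(-12,105,74),(-142,105,74))]).round(0).tolist())
E
```

```text
t 11.3 reader [-154.3   62.2  185.4] F [-0.1 -0.1 -1.1] M [-0.04 -0.23  0.  ] jaw -97.51 down [-0.058 -0.006 -0.998] op 0.05615125197488018
side cover 6.8 ((0.14419992982436725, 0.5901316345940515), 0.8782779245023374)
side bottle 5.8 ((0.045085135792216846, 0.006070447466509421), 1.0008112144470216)
side rack 7.5 ((0.03790992309913577, -0.0900200497898993), 0.8316115291913351)
top housing 28.5 ((0.013757987766553015, -0.03276537772402577), 0.9851204571900545)
top bottle 29.4 ((-0.10484933401555097, 0.373836629549011), 1.0489828316370646)
top rack 33.2 ((0.050442753844830435, -0.06312696441769816), 0.7757808452035174)
top jar 48.6 ((-0.630869273944036, 0.3492630125087146), 0.5004515356487698)
top bar 36.1 ((-0.037121532081375364, -0.45466937888011927), 0.28001743050085176)
top flap 26.4 ((0.0036310877634448957, 0.09351813283143784), 1.0098282754421235)
[[311.0, 25.0], [330.0, 25.0], [323.0, -2.0], [285.0, -4.0], [198.0, 6.0], [208.0, 166.0]]
```

Bystanders are unmoved and the cover region in the top view matches the start. One tighter numeric check: the cover's black window (side and top), and the tab end in the top view.

```bash
python3 - <<'E'
from h import *
import pickle
L=lambda n:pickle.load(open(n+".pkl","rb"))
for n,f,(r0,r1,c0,c1) in(("side0","side",(180,206,228,262)),("side_held","side5",(180,206,228,262)),("side9","side9",(180,206,228,262)),("top0","top",(172,194,212,228)),("top9","top9",(172,194,212,228))):
    g=L(f)["frame"][r0:r1,c0:c1].mean(2);m=g<.55*np.median(g)
    ys,xs=np.nonzero(m);print(n,m.sum(),(xs.mean()+c0).round(2),(ys.mean()+r0).round(2))
# tray centre-line profile, top view: start vs now
y=np.radians(-7.2);c,sn=np.cos(y),np.sin(y);X=np.arange(-140,2,4)
pts=np.array([[.6293+(x*c-2*sn)/1e3,.0251+(x*sn+2*c)/1e3,.039] for x in X])
w=L("wrist9");g=cv2.GaussianBlur(w["frame"],(3,3),0).mean(2).astype(np.float32);u=proj(w,pts).astype(np.float32)
print(list(zip(X.tolist(),cv2.remap(g,u[:,:1],u[:,1:],1)[:,0].round().astype(int).tolist())))
E
```

```text
side0 114 246.16 191.68
side_held 121 251.18 189.88
side9 113 246.12 191.71
top0 131 219.28 182.08
top9 131 219.27 182.12
[(-140, 199), (-136, 200), (-132, 200), (-128, 201), (-124, 203), (-120, 203), (-116, 203), (-112, 204), (-108, 205), (-104, 205), (-100, 206), (-96, 205), (-92, 207), (-88, 206), (-84, 206), (-80, 207), (-76, 207), (-72, 209), (-68, 207), (-64, 207), (-60, 207), (-56, 208), (-52, 207), (-48, 207), (-44, 206), (-40, 206), (-36, 206), (-32, 205), (-28, 204), (-24, 180), (-20, 188), (-16, 183), (-12, 183), (-8, 182), (-4, 189), (0, 0)]
```

The cover's window is within 0.05 px of its starting (shut) position. The tray is empty up to the tab end at x≈-22 to -24, and the arm is clear.

```bash
python3 -c "
from plant import *
print(close_job())"
```

```text
the job is handed in; nothing more can be done
None
```

The cartridge is loaded and the cover is shut behind it. I handed the job in at about 11.5 s on the robot's clock. One fingertip held the press bar down (flap about 0.45–0.5 rad) while the other pushed the cartridge by its tab to the back stop. I then slid the finger back off the tab, let the bar up and moved the arm clear.

**Last checks:**
- **Cartridge:** the tab end measured reader x = -21.0, against -21 for home, with the bar end as a reference reading -12.4 against -12. A rougher brightness check after release put it near -22 to -24.
- **Cover:** its black window is within 0.05 px of its shut position in both the side and top views.
- **Bystanders:** the bottle and rack showed no shift beyond about 0.4 px. The jar comparison was unreliable (0.7 px shift at low confidence), because the lighting and arm shadow had changed. The arm never came near it.
- **Hand-in:** the force reading was near zero, so the robot was touching nothing.

**What disagreed or went less well:**
- The fingertips acted about 30 mm above the reported tool point, so I found the bar by touch.
- One small turn went the wrong way before pushing and was corrected.
- My last push against the stop was harder than it needed to be: about 27 N along the push and 28 N vertically, with the hand tilting about 3.5°. From the moments I judged the load was at the fingertip. I did not rule out the gripper body touching the raised flap.

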